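# Feel the hidden lamp toggles and start the light table

### The job

Get the light table ready: reach in under each of the two steel switch hoods, find out by feel which way its hidden toggle leans and throw it only if it is off (on is towards the end of the hood with the steel stub on its roof); slide the wooden block right clear of the mouth that it blocks and leave it upright on the bench. When both toggles are on, and not before, press the start button all the way down and let it go. Handle the toggles gently, never switch one off, and leave everything else on the bench where it is.

Things in the scene. Friction and masses are not known exactly. Their poses are not given: they have to be found in the camera images.
- hood_a: fixed grey steel switch hood, 110 deep (x) x 210 wide (y) x 115 high, sheet 5 thick, its own -x side fully open (the mouth, towards the robot). Origin: centre of its underside; x runs from the mouth to the back wall, z up; roof edge over the mouth at x = -55. One toggle hides under the roof. A probe slanted some 35 degrees enters on either side of it; clear inside: y -100 to 100, z 6 to 110
- hood_a_pivot (a point): toggle pivot in this hood (hood x -20, y 0, z 15; hood's axes: it does not show the state). Dark steel paddle 56 along x (front edge 7 behind the roof edge), 10 thick, an 18 round bead along its top, 75 long from pivot to top, hinged along x. Lies 0.42 rad from upright towards +y or -y, on or off at random: feel it. About 2 N sideways at z 55 moves it; past upright it falls over by itself
- hood_a_stub (a point): foot of a steel stub (28 diameter, 35 high; hood x 20, y 75, z 115) on the roof of this hood, at the end towards which its toggle leans when ON; leaning away from the stub = OFF
- hood_b: fixed grey steel switch hood, 110 deep (x) x 210 wide (y) x 115 high, sheet 5 thick, its own -x side fully open (the mouth, towards the robot). Origin: centre of its underside; x runs from the mouth to the back wall, z up; roof edge over the mouth at x = -55. One toggle hides under the roof. A probe slanted some 35 degrees enters on either side of it; clear inside: y -100 to 100, z 6 to 110
- hood_b_pivot (a point): toggle pivot in this hood (hood x -20, y 0, z 15; hood's axes: it does not show the state). Dark steel paddle 56 along x (front edge 7 behind the roof edge), 10 thick, an 18 round bead along its top, 75 long from pivot to top, hinged along x. Lies 0.42 rad from upright towards +y or -y, on or off at random: feel it. About 2 N sideways at z 55 moves it; past upright it falls over by itself
- hood_b_stub (a point): foot of a steel stub (28 diameter, 35 high; hood x 20, y -75, z 115) on the roof of this hood, at the end towards which its toggle leans when ON; leaning away from the stub = OFF
- block: loose beech dressing block 60 x 100 x 70 high (x, y, z), about 0.3 kg, origin at the centre of its underside. It stands in front of the mouth of hood_a, in the way (long side roughly along the mouth). It may be slid or carried aside to any free spot on the bench, but stays upright and is not to be left on anything else.
- start (a joint): round grey start button (diameter 40) on the grey box: 0 = up, 0.008 m = fully down; it takes about 5 N and springs back
- start_top (a point): centre of the top face of the start button; the button is pressed straight down. Its housing sits on a fixed grey box 90 x 80 x 60 high between and behind the hoods
- solvent: bystander: white bottle, 64 diameter, 170 high, origin at the centre of its foot, standing
- tin: bystander: metal can, 76 diameter, 100 high, origin at the centre of its foot, standing
- tape: bystander: ring of tape lying flat, 100 outer diameter, 25 high, origin at its centre underneath
- spatula: bystander: spatula 190 long lying flat, along its x
- mug: bystander: white mug, 84 diameter, 90 high, handle at its +y, origin at the centre of its foot
- hammer: bystander: hammer 200 long lying flat, along its x
- jar: bystander: amber glass jar, 76 diameter, 110 high, origin at the centre of its foot, standing
Mind the look-alikes: they are no part of the job. What is shaped like the part that bears start but red is not meant. Of the things that look like the block, the smaller one is meant.

How it is judged:
By the outcome, as a careful person would: the job done as asked, in the order asked, and still so for the second after the job is handed in, with the robot touching nothing.
It also fails if it takes over 72 s, if anything falls off the work surface, if the arm or the gripper's body presses on something with over 40 N, if the wrist force passes 120 N, or if a joint passes its speed limit or range.

### The arm

A 6-joint arm with a two-finger parallel gripper is mounted at the origin on the work surface. World frame = base frame: x ahead of the robot, y to its left, z up, the work surface at z = 0. Lengths are in mm, angles in rad, forces in N, time in s.
With the tool pointing down it reaches from about 300 to 775 mm from the base axis. Payload 14.6 kg.
Tool frame: the origin (TCP) lies between the finger pads; the fingertips stand 19 mm ahead of it and the grasp point (between the pads) is the TCP; z points along the fingers, y is the line along which they close (so a half turn about z gives the same grasp; the last joint's range is limited). The gripper opens to 94 mm and grips with 3 to 60 N. Pads are 16 mm wide; open, the fingers measure 119 mm over their backs; the gripper's body (75 mm by 177 mm) begins 78 mm behind the grasp point.
Start: joints at [-1.343, 0.3, 1.521, -0, 1.321, -0.067], TCP at [159.795, -526.265, 224.446] pointing down, gripper open.
Joint ranges: [-3.03, 3.03], [-0.79, 2.21], [0.23, 2.52], [-1.04, 4.18], [0, 3.07], [-2.55, 2.55]. Speed limits (rad/s): [2.22, 2.22, 2.57, 3.14, 3.14, 3.14].

### API

Orientations are given as [roll, pitch, yaw] about the fixed x, y, z axes, in that order (R = Rz(yaw) Ry(pitch) Rx(roll)).
In Python, from cell import monitor, imaging, job, find_in, trace gives the robot as it stands. The module is installed in compiled form; this text tells all that it offers.
- The arm moves only by the tool arm_command, never from a script. Its argument "steps" is a list of rows, each a list of 5 numbers: the opening, from 0 (shut) to 1 (fully open), then the shift along the tool's x, y, z in mm, then the turn about the tool's z in degrees. In form: [[gripper, dx, dy, dz, turn], ...]. A call has 1 to 20 rows; each row is the pose to reach, as a shift and turn from the pose commanded when the call began, along the tool's axes at that moment; what a row does not reach only later rows make up. A row lasts 1/8 s, in which the tool goes at most 62.5 mm and 10.7 degrees, less where a joint would pass 70% of its speed; a pose out of reach is approached as far as the arm can. A call with a gripper value outside its range is refused whole. The fingers move at their own pace and stop on an object; "force" is the grip in N (left out, the last holds). Time passes only in rows, so rows that repeat a pose let the fingers close. It gives the time, the measured TCP pose, the force, the opening and the grip force at its end, in the units of the state.
- monitor.read_state(): the state, without advancing time (a new reading comes with each control period).
- imaging.camera(name): name is "scene" or "top"; returns a dict with "img" (420x560x3 uint8, red, green, blue), "mtx" (3x3 intrinsics, pixels), "D" ([k1, k2, p1, p2, k3] as OpenCV has them; the pictures are not rectified), "view" (4x4, takes a point from world to camera coordinates). Camera axes: x right, y down, z forward; pixel columns grow to the right and rows downward; lengths in mm; the calibration is good to about 2 mm. A picture is of the moment at which its call begins. There is no depth.
- job.sign_off(): hands the job in; it is judged then, once.
Trained networks look in a picture, given as the dict that the camera call returned (one of the last four; its "shot" number tells which), for a name from the list of things; names that differ only in an ending like _2 or _b are one class to them, and where a whole thing is asked for, a point or a joint stands for the part that bears it (a point fixed in the world has none). Each returns a list of dicts, best first, with "p" (0 to 1); they miss things now and then, are a little off and sometimes report something else, mostly with a low value. They report only what shows in the picture. A call takes as long as a camera call. They do not tell look-alikes from the thing itself.
- find_in(picture, target): "rect" ([centre column, centre row, width, height] in pixels, round what is visible of it).
- trace(picture, target): "region" (420x560 bool, what is visible of it) and "rect" ([centre column, centre row, width, height] in pixels, round what is visible of it).
The state is a dict: "clock": time; "joints": joint angles; "qd": joint speeds; "effort": joint torques, N m; "eef_pos": TCP position; "eef_rot": TCP orientation; "wrist_force": force on the tool from outside, world axes, zero at the start; "moment": the same for the moment, N m; "finger_gap": finger opening in mm; "finger_force": force on a finger pad.
Only numpy, scipy, OpenCV 4.12 (cv2) and the standard library are available. Lean on these libraries where they do the work, as an engineer would, in place of code of your own. Each camera call takes 0.05 s, during which the arm holds its last target. There are 200 camera calls.

## Working session

There is one attempt and no reset: what is moved stays moved. The work goes in short steps, Python scripts to look and compute and a tool call to move; the robot and the scene stay as the last step left them, time stands still between calls to the robot, and variables do not carry over. Pictures are saved under pics/ and viewed, at most 10 in all, crops included, and the job is handed in when it is done.

Besides the shell and the picture viewer there is one more tool, called as a command line: name --pt "numbers of a row" for each row, then --argument value for the rest. arm_command: Moves the arm, as the interface text tells. Its arguments: {"type":"object","properties":{"steps":{"type":"array","items":{"type":"array","items":{"type":"number"}}},"force":{"type":"number"}},"required":["steps"]}

```bash
mkdir -p pics; ls
cat > h.py <<'E'
import numpy as np, cv2
from cell import monitor, imaging, job, find_in, trace
def ray(c,uv,z):
    p=cv2.undistortPoints(np.array([[uv]],float),c["mtx"],np.array(c["D"],float))[0,0]
    V=np.array(c["view"]);R,t=V[:3,:3],V[:3,3];o=-R.T@t;d=R.T@np.array([p[0],p[1],1])
    return o+d*(z-o[2])/d[2]
def proj(c,P):
    V=np.array(c["view"]);r,_=cv2.Rodrigues(V[:3,:3])
    return cv2.projectPoints(np.array(P,float).reshape(-1,3),r,V[:3,3],c["mtx"],np.array(c["D"],float))[0].reshape(-1,2)
E
python3 - <<'E'
from h import *
print(monitor.read_state())
for n in ("top","scene"):
    c=imaging.camera(n); cv2.imwrite(f"pics/{n}0.png",cv2.resize(c["img"][:,:,::-1],(800,600)))
    V=np.array(c["view"]);print(n,"cam at",-V[:3,:3].T@V[:3,3])
    for t in ("hood_a","hood_a_stub","block","start","start_top"):
        print(t,[(np.round(d["rect"]).tolist(),round(d["p"],2)) for d in find_in(c,t)])
E
```

```text
pics
{'clock': 0.0, 'joints': array([-1.34263595e+00,  3.00457174e-01,  1.52155685e+00,  6.78269671e-06,
        1.32074031e+00, -6.66097597e-02]), 'qd': array([ 0.00069719, -0.00022251,  0.00049497,  0.00029353,  0.00028822,
       -0.00033339]), 'effort': array([ 3.25051100e-03, -5.31797647e+01, -3.52730727e+01,  7.08293659e-02,
        2.42868107e-02, -9.35314324e-05]), 'eef_pos': array([ 159.72484734, -526.04408024,  223.90421936]), 'eef_rot': array([-3.14043399e+00, -8.38771052e-05,  2.94768409e-01]), 'wrist_force': array([-0.15236286, -0.57293287,  0.3110984 ]), 'moment': array([-0.02291728,  0.0045821 ,  0.03707907]), 'finger_force': 0.0, 'finger_gap': 94.16787221383142}
top cam at [ 260.50934548    9.65053413 1698.42506972]
hood_a [([366.0, 194.0, 67.0, 49.0], 0.98), ([218.0, 191.0, 75.0, 45.0], 0.59)]
hood_a_stub [([219.0, 188.0, 68.0, 46.0], 0.79)]
block [([223.0, 227.0, 33.0, 21.0], 0.95), ([171.0, 278.0, 36.0, 44.0], 0.65)]
start [([304.0, 191.0, 15.0, 12.0], 0.64), ([367.0, 195.0, 70.0, 44.0], 0.63), ([312.0, 233.0, 12.0, 13.0], 0.56)]
start_top [([311.0, 232.0, 12.0, 15.0], 0.61)]
scene cam at [1577.15004054 -332.30679585  992.32869156]
hood_a [([212.0, 246.0, 68.0, 54.0], 0.93)]
hood_a_stub [([347.0, 220.0, 64.0, 50.0], 0.65)]
block [([324.0, 199.0, 25.0, 22.0], 0.73), ([209.0, 247.0, 71.0, 55.0], 0.52)]
start [([272.0, 231.0, 9.0, 11.0], 0.52)]
start_top [([272.0, 230.0, 9.0, 11.0], 0.65)]
```

View pics/top0.png

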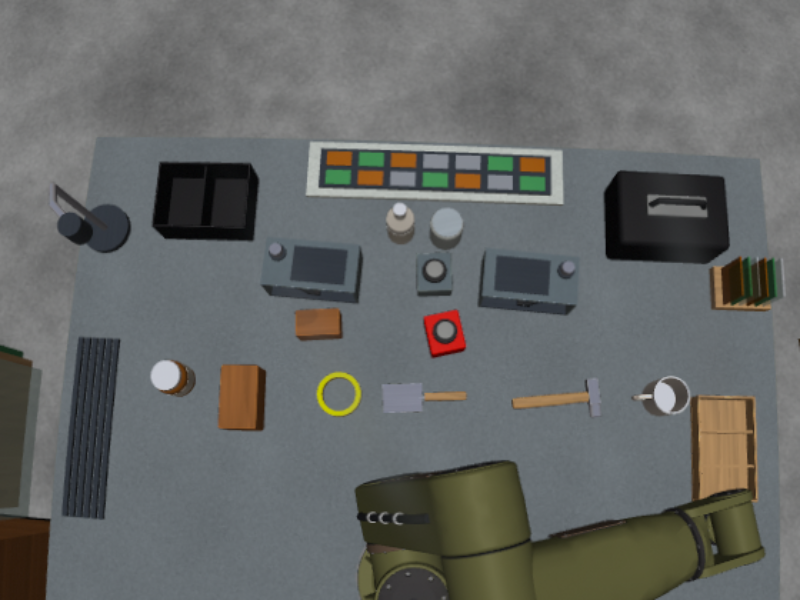

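View pics/scene0.png

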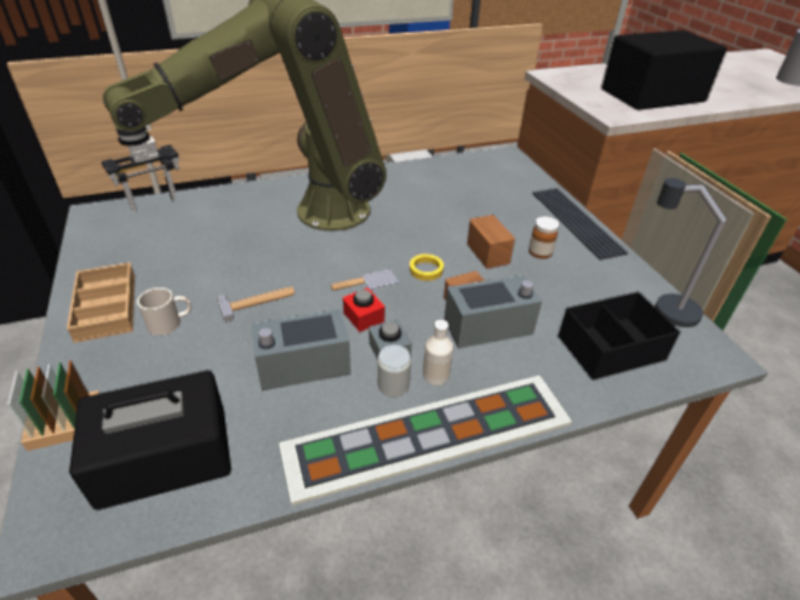

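The two grey hoods sit at about (313,268) and (530,280) in the 800-px top picture. The left one has its stub on the left (+y) and the small block in front at (318,323), so it is hood_a. The right one is hood_b, with its stub at -y. The grey button is at (434,270); the red one at (445,330) is a decoy. The tool can only point straight down, so I plan to reach under the roofs with the free end of the held block. First I'll fit poses from silhouettes.

```bash
cat >> h.py <<'E'
from scipy.optimize import minimize
def box(l,w,h,x0=0,y0=0,z0=0): return np.array([[x0+a*l/2,y0+b*w/2,z0+c*h] for a in(-1,1) for b in(-1,1) for c in(0,1)])
def cyl(r,h,x,y,z): 
    a=np.linspace(0,2*np.pi,20); return np.array([[x+r*np.cos(t),y+r*np.sin(t),z+c] for t in a for c in(0,h)])
def T(P,p): 
    c,s=np.cos(p[2]),np.sin(p[2]); return np.c_[p[0]+c*P[:,0]-s*P[:,1],p[1]+s*P[:,0]+c*P[:,1],P[:,2]]
def fit(views,parts,p0):
    S=4
    def cost(p):
        e=0
        for c,m in views:
            im=np.zeros((420*S//2,560*S//2),np.uint8)
            for P in parts: cv2.fillConvexPoly(im,cv2.convexHull(np.round((proj(c,T(P,p))+.5)*S/2*16-8).astype(np.int32)),1,shift=4)
            M=np.kron(m,np.ones((2,2),bool)); e+=1-(M&(im>0)).sum()/(M|(im>0)).sum()
        return e/len(views)
    best=None
    for dy in (-.1,0,.1):
        s=np.array([p0[0],p0[1],p0[2]+dy]); r=minimize(cost,s,method="Nelder-Mead",options=dict(initial_simplex=[s,s+[15,0,0],s+[0,15,0],s+[0,0,.12]],xatol=.2,fatol=1e-4))
        if best is None or r.fun<best.fun: best=r
    return best.x,best.fun
E
python3 - <<'E'
from h import *
cs=[imaging.camera(n) for n in("top","scene")]; ct=cs[0]
k=.7
def reg(c,t,px=None,P=None):
    R=trace(c,t)
    u=np.array(px)*k if px else proj(c,[P])[0]
    R=[d for d in R if np.hypot(d["rect"][0]-u[0],d["rect"][1]-u[1])<14]
    return (R[0]["region"],R[0]["p"],np.round(R[0]["rect"])) if R else None
H=lambda sy:[box(110,210,115),cyl(14,35,20,sy*75,115)]
for nm,t,px,parts,z,sp in [("hood_a","hood_a",(313,268),H(1),60,None),("hood_b","hood_b",(530,280),H(-1),60,None),("block","block",(318,323),[box(60,100,70)],35,None),("startbox","start",(434,272),[box(90,80,60),cyl(20,20,0,0,60)],40,None)]:
    r=reg(ct,t,px)
    g=ray(ct,np.array(px)*k,z); p0=[g[0],g[1],0]
    r2=reg(cs[1],t,None,g)
    print(nm,"guess",g.round(),r and r[1:],r2 and r2[1:])
    for lab,v in (("top",[(ct,r)]),("scene",[(cs[1],r2)]),("both",[(ct,r),(cs[1],r2)])):
        if all(q[1] is not None for q in v):
            x,f=fit([(c,q[0]) for c,q in v],parts,p0); print("  ",lab,x.round(3),round(f,3))
# overhead edges for check
img=ct["img"][140:260,140:420]; cv2.imwrite("pics/crop.png",cv2.resize(img[:,:,::-1],(784,336),interpolation=cv2.INTER_CUBIC))
E
```

```text
hood_a guess [683. 254.  60.] (0.93, array([217., 189.,  75.,  44.])) (0.9, array([345., 218.,  67.,  50.]))
   top [ 6.78499e+02  2.55640e+02 -5.80000e-02] 0.031
   scene [ 6.73870e+02  2.51707e+02 -1.01000e-01] 0.041
   both [ 6.77664e+02  2.53332e+02 -5.10000e-02] 0.049
hood_b guess [ 671. -241.   60.] None (0.78, array([212., 245.,  69.,  53.]))
   scene [ 6.63151e+02 -2.36354e+02 -6.40000e-02] 0.025
block guess [560. 238.  35.] (0.61, array([224., 228.,  32.,  19.])) (0.63, array([325., 195.,  27.,  10.]))
   top [5.58786e+02 2.36446e+02 6.60000e-02] 0.132
   scene [497.434 260.091   0.639] 0.742
   both [5.58201e+02 2.38132e+02 6.60000e-02] 0.455
startbox guess [687. -23.  40.] (0.54, array([306., 190.,  13.,  14.])) (0.61, array([274., 230.,  13.,  15.]))
   top [ 7.00747e+02 -1.42550e+01  3.30000e-02] 0.854
   scene [ 5.96365e+02  2.47640e+01 -3.41000e-01] 0.855
   both [ 6.70957e+02 -1.52000e-01 -3.04000e-01] 0.863
```

View pics/crop.png

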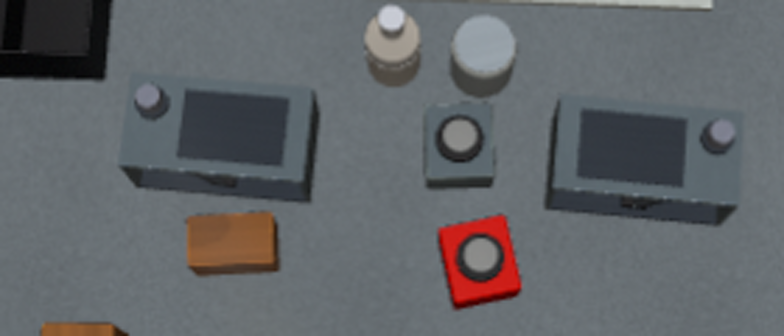

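Run:
```python
from h import *
c=imaging.camera("top")
q=lambda u,v,z: ray(c,(139.5+u/2.8+.18,139.5+v/2.8+.18),z)
for n,C,s in(("a",[(135,75),(316,88),(302,178),(122,165)],(149,92)),("b",[(562,95),(743,111),(739,205),(555,190)],(721,128))):
    P=np.array([q(*k,115) for k in C]); m=P.mean(0); y=(P[0]+P[3]-P[1]-P[2])/2
    print("hood",n,m.round(1),"yaw",np.arctan2(-y[0],y[1]).round(3),"w",np.linalg.norm(y).round(),"d",np.linalg.norm(P[0]-P[3]).round(),np.linalg.norm(P[1]-P[2]).round(),"stub",q(*s,150).round(1))
P=np.array([q(*k,70) for k in[(187,216),(272,213),(275,260),(188,265)]]);y=(P[0]+P[3]-P[1]-P[2])/2
print("block",P.mean(0).round(1),np.arctan2(-y[0],y[1]).round(3),np.linalg.norm(y).round(),np.linalg.norm(P[0]-P[3]).round(),P.round())
print("btn",q(460,136,80).round(1),"red",[q(*k,60).round() for k in((439,225),(502,216),(520,292),(455,306))])
for t,w in(("block",(224,226)),("hood_b",(371,193))):
  for d in trace(c,t):
    print(t,d["rect"],d["p"])
    if np.hypot(*(np.array(d["rect"][:2])-w))<12: print(fit([(c,d["region"])],[box(60,100,70)] if t=="block" else [box(110,210,115),cyl(14,35,20,-75,115)],[558,237,0] if t=="block" else [665,-238,-.06]))
for t in("solvent","tin","tape","spatula"):
    for d in find_in(c,t)[:1]: print(t,ray(c,d["rect"][:2],40).round())
```

```text
hood a [677.6 250.8 115. ] yaw -0.042 w 206.0 d 106.0 105.0 stub [705.1 325.5 150. ]
hood b [ 666.6 -235.5  115. ] yaw -0.051 w 207.0 d 110.0 109.0 stub [ 685.4 -309.1  150. ]
block [557.8 235.4  70. ] 0.082 98.0 57.0 [[582. 287.  70.]
 [589. 190.  70.]
 [535. 183.  70.]
 [525. 282.  70.]]
btn [684.2 -22.1  80. ] red [array([584.,  -1.,  60.]), array([596., -73.,  60.]), array([509., -96.,  60.]), array([491., -23.,  60.])]
block [169.8, 278.4, 31.1, 47.6] 0.96
block [223.1, 227.8, 31.4, 20.5] 0.86
(array([5.58150582e+02, 2.37981742e+02, 6.24505804e-02]), np.float64(0.10604026845637582))
hood_b [218.7, 189.6, 74.4, 43.5] 0.96
hood_b [367.7, 195.2, 69.0, 45.5] 0.63
(array([ 6.68273969e+02, -2.33206876e+02, -6.79299140e-02]), np.float64(0.021849900682269663))
solvent [799.  58.  40.]
tin [795. -49.  40.]
tape [399. 181.  40.]
spatula [399.  -5.  40.]
```

```bash
cat >> h.py <<'E'
def go(x,y,z,yaw):
    """print shift+turn from present pose to world pose (tool down), yaw in rad of tool x"""
    s=monitor.read_state(); a=s["eef_rot"][2]; d=np.array([x,y,z])-s["eef_pos"]; c,n=np.cos(a),np.sin(a)
    w=(yaw-a+np.pi)%(2*np.pi)-np.pi
    print("cmd dx %.1f dy %.1f dz %.1f turn %.1f"%(c*d[0]+n*d[1],n*d[0]-c*d[1],-d[2],-np.degrees(w)),"F",s["wrist_force"].round(2),"q",s["joints"].round(2))
E
python3 -c "
from h import *
go(556,267,224,1.641)"
```

```text
cmd dx 609.6 dy -643.9 dz 0.5 turn -77.1 F [-0.03  0.46 -0.21] q [-1.34  0.3   1.52 -0.    1.32 -0.07]
```

arm_command --pt "0.82 610 -644 0 -77" --pt "0.82 610 -644 0 -77" --pt "0.82 610 -644 0 -77" --pt "0.82 610 -644 0 -77" --pt "0.82 610 -644 0 -77" --pt "0.82 610 -644 0 -77" --pt "0.82 610 -644 0 -77" --pt "0.82 610 -644 0 -77" --pt "0.82 610 -644 0 -77" --pt "0.82 610 -644 0 -77" --pt "0.82 610 -644 0 -77" --pt "0.82 610 -644 0 -77" --pt "0.82 610 -644 0 -77" --pt "0.82 610 -644 0 -77" --pt "0.82 610 -644 0 -77" --pt "0.82 610 -644 0 -77" --pt "0.82 610 -644 0 -77" --pt "0.82 610 -644 0 -77" --pt "0.82 610 -644 0 -77" --force 40

```text
clock: 3.82
eef_pos: [556.4, 266.5, 224.9]
eef_rot: [3.141, -0.0, 1.638]
wrist_force: [-0.4, -0.2, -1.1]
finger_gap: 77.2
finger_force: 0.0
```

```bash
python3 -c "
from h import *
s=monitor.read_state();print(s['clock'],s['eef_pos'],s['eef_rot'],s['finger_gap'])
go(556,267,50,1.641)
c=imaging.camera('top');cv2.imwrite('pics/t2.png',cv2.resize(c['img'][120:300,140:420][:,:,::-1],(784,504)))"
```

```text
3.825 [556.35930444 266.519658   224.86989728] [ 3.14115075e+00 -1.57796769e-04  1.63788595e+00] 77.20768392217215
cmd dx 0.5 dy -0.3 dz 174.9 turn -0.2 F [-0.37 -0.2  -1.11] q [0.39 0.45 1.32 0.   1.38 0.32]
```

arm_command --pt "0.82 0 0 60 0" --pt "0.82 0 0 110 0" --pt "0.82 0 0 135 0" --pt "0.82 0 0 145 0" --pt "0.82 0 0 149 0" --pt "0.82 0 0 153 0" --pt "0.82 0 0 157 0" --pt "0.82 0 0 160 0" --pt "0.82 0 0 160 0"

```text
clock: 5.0
eef_pos: [556.3, 267.2, 64.4]
eef_rot: [-3.141, 0.0, 1.639]
wrist_force: [-0.4, 0.2, -0.3]
finger_gap: 77.2
finger_force: 0.0
```

arm_command --pt "0.82 0 0 12 0" --pt "0.82 0 0 20 0" --pt "0.82 0 0 20 0" --pt "0.4 0 0 20 0" --pt "0.4 0 0 20 0" --pt "0.4 0 0 20 0" --pt "0.4 0 0 20 0" --pt "0.4 0 0 20 0" --force 40

```text
clock: 6.0
eef_pos: [556.4, 267.3, 44.7]
eef_rot: [3.141, -0.0, 1.639]
wrist_force: [-2.8, 0.6, 4.4]
finger_gap: 59.8
finger_force: 40.0
```

```bash
cat >> h.py <<'E'
HA=(678,253,-.05);HB=(667,-235,-.058)
def tcp(hood,tx,ty,phi_deg,L=80):
    """TCP xy,yaw so that leading corner of block is at hood (tx,ty); phi<0 for a"""
    w=T(np.array([[tx,ty,0.]]),hood)[0]; p=hood[2]+np.radians(phi_deg); s=-np.sign(phi_deg)
    d=np.array([np.cos(p),np.sin(p)]);n=np.array([-d[1],d[0]])
    return (*(w[:2]-L*d-30*s*n),p+np.pi)
E
python3 - <<'E'
from h import *
for t in((-80,-66),(-35,-66),(-35,-9)):
    x,y,w=tcp(HA,*t,-35); print(x,y,w); go(x,y,77,w)
E
```

```text
513.230433882508 216.50098535090467 2.4807274153917778
cmd dx -47.7 dy -46.5 dz -32.3 turn -48.2 F [-2.8   0.61  4.43] q [0.39 0.64 1.47 0.   1.03 0.32]
558.1741956002816 214.2519227337241 2.4807274153917778
cmd dx -53.0 dy -1.8 dz -32.3 turn -48.2 F [-2.8   0.61  4.43] q [0.39 0.64 1.47 0.   1.03 0.32]
561.0230082487102 271.1806875762372 2.4807274153917778
cmd dx 3.6 dy 4.9 dz -32.3 turn -48.2 F [-2.8   0.61  4.43] q [0.39 0.64 1.47 0.   1.03 0.32]
```

arm_command --pt "0.4 0 0 -10 0" --pt "0.4 0 0 -25 0" --pt "0.4 0 -20 -32 0" --pt "0.4 -20 -46 -32 -10" --pt "0.4 -47 -46 -32 -20" --pt "0.4 -47 -46 -32 -30" --pt "0.4 -47 -46 -32 -40" --pt "0.4 -47 -46 -32 -48" --pt "0.4 -47 -46 -32 -48" --pt "0.4 -47 -46 -32 -48" --pt "0.4 -47 -46 -32 -48"

```text
clock: 7.38
eef_pos: [513.7, 217.2, 76.6]
eef_rot: [3.141, 0.0, 2.475]
wrist_force: [-0.1, 0.1, -4.1]
finger_gap: 59.7
finger_force: 40.0
```

Run:
```python
from h import *
s=monitor.read_state();print(s["clock"],s["eef_pos"],s["eef_rot"],s["finger_gap"])
for t in((-35,-66),(-35,-9)):
    x,y,w=tcp(HA,*t,-35); go(x,y,77,w)
c=imaging.camera("top");cv2.imwrite("pics/t3.png",cv2.resize(c["img"][120:300,140:420][:,:,::-1],(784,504)))
```

```text
7.375 [513.69561795 217.18404973  76.61994905] [3.14146883e+00 7.45557708e-05 2.47465793e+00] 59.72125161225533
cmd dx -36.8 dy 25.2 dz -0.4 turn -0.3 F [-0.1   0.14 -4.07] q [ 0.33  0.48  1.64  0.    1.02 -0.57]
cmd dx -3.8 dy 71.7 dz -0.4 turn -0.3 F [-0.1   0.14 -4.07] q [ 0.33  0.48  1.64  0.    1.02 -0.57]
```

View pics/t3.png

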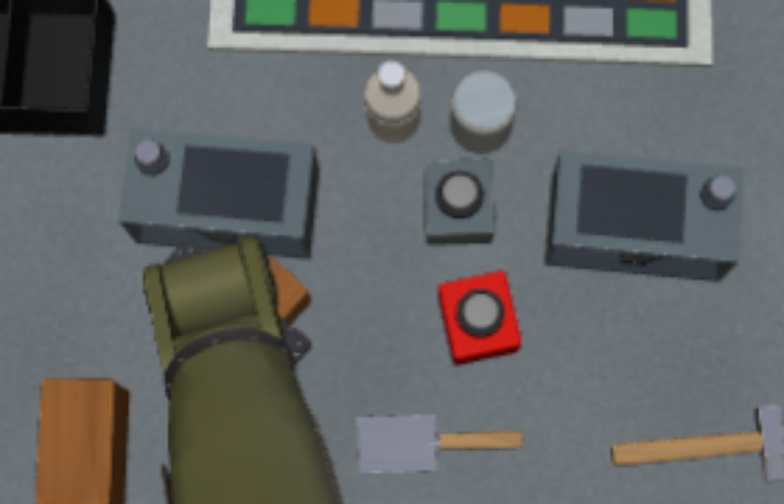

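The block is held and yawed, with its front corner showing at crop (309,298). I'll compare that corner with the prediction.

Run:
```python
from h import *
c=imaging.camera("top"); s=monitor.read_state();p=s["eef_rot"][2]-np.pi;d=np.array([np.cos(p),np.sin(p)]);n=np.array([-d[1],d[0]])
print(ray(c,(139.7+309/2.8,119.7+298/2.8),101).round(1), s["eef_pos"][:2]+80*d-30*n, proj(c,[[*(s["eef_pos"][:2]+80*d-30*n),101]]))
```

```text
[551.1 142.9 101. ] [558.00516394 144.15152558] [[249.76883266 223.94807253]]
```

arm_command --pt "0.4 -8 5 0 0" --pt "0.4 -16 11 0 0" --pt "0.4 -22 15 0 0" --pt "0.4 -26 18 0 0" --pt "0.4 -29 20 0 0" --pt "0.4 -29 20 0 0"

```text
clock: 8.22
eef_pos: [548.9, 215.0, 76.4]
eef_rot: [-3.141, -0.0, 2.476]
wrist_force: [-0.1, 0.4, -4.2]
finger_gap: 59.8
finger_force: 40.0
```

arm_command --pt "0.4 -2 1.4 0 0" --pt "0.4 -4 2.8 0 0" --pt "0.4 -6 4.1 0 0" --pt "0.4 -8 5.5 0 0" --pt "0.4 -10 6.8 0 0" --pt "0.4 -10 6.8 0 0"

```text
clock: 8.98
eef_pos: [558.4, 215.4, 75.9]
eef_rot: [-3.138, -0.006, 2.476]
wrist_force: [-19.9, 8.3, 2.0]
finger_gap: 60.0
finger_force: 40.1
```

Run:
```python
from h import *
print(monitor.read_state()["eef_pos"])
for t in((-32,-66),(-32,-40),(-32,-9)):
    x,y,w=tcp(HA,*t,-35); go(x,y,77,w)
```

```text
[558.40641595 215.38325646  75.90646051]
cmd dx -3.0 dy 0.7 dz -1.1 turn -0.3 F [-19.86   8.27   2.02] q [ 0.31  0.56  1.51  0.    1.07 -0.6 ]
cmd dx 12.0 dy 21.9 dz -1.1 turn -0.3 F [-19.86   8.27   2.02] q [ 0.31  0.56  1.51  0.    1.07 -0.6 ]
cmd dx 29.9 dy 47.2 dz -1.1 turn -0.3 F [-19.86   8.27   2.02] q [ 0.31  0.56  1.51  0.    1.07 -0.6 ]
```

Reaction force is -x and +y, so the front face is touching the side wall and not the toggle. I'll back off, shift inward and go on.

arm_command --pt "0.4 3 -2 0 0" --pt "0.4 6 -4 0 0" --pt "0.4 8 0 0 0" --pt "0.4 11 2.5 0 0" --pt "0.4 11 2.5 0 0"

```text
clock: 9.6
eef_pos: [553.8, 223.2, 76.4]
eef_rot: [3.142, 0.0, 2.477]
wrist_force: [0.2, 1.1, -4.2]
finger_gap: 59.9
finger_force: 39.9
```

arm_command --pt "0.4 -1.6 1.1 0 0" --pt "0.4 -3.2 2.2 0 0" --pt "0.4 -4.8 3.3 0 0" --pt "0.4 -6.4 4.4 0 0" --pt "0.4 -6.4 4.4 0 0"

```text
clock: 10.22
eef_pos: [561.6, 222.4, 76.4]
eef_rot: [-3.142, -0.0, 2.476]
wrist_force: [-0.6, -0.5, -4.5]
finger_gap: 59.7
finger_force: 39.9
```

arm_command --pt "0.4 2.3 3.3 0 0" --pt "0.4 4.6 6.5 0 0" --pt "0.4 7 9.8 0 0" --pt "0.4 7 9.8 0 0"

```text
clock: 10.72
eef_pos: [562.0, 234.9, 76.4]
eef_rot: [3.142, -0.0, 2.477]
wrist_force: [0.1, -0.2, -4.4]
finger_gap: 59.9
finger_force: 39.9
```

arm_command --pt "0.4 1.7 2.4 0 0" --pt "0.4 3.5 4.9 0 0" --pt "0.4 5.2 7.3 0 0" --pt "0.4 5.2 7.3 0 0"

```text
clock: 11.22
eef_pos: [562.5, 243.7, 76.4]
eef_rot: [3.142, 0.0, 2.477]
wrist_force: [0.6, -0.7, -4.2]
finger_gap: 59.8
finger_force: 39.9
```

arm_command --pt "0.4 1.7 2.4 0 0" --pt "0.4 3.5 4.9 0 0" --pt "0.4 5.2 7.3 0 0" --pt "0.4 5.2 7.3 0 0"

```text
clock: 11.72
eef_pos: [562.9, 252.6, 76.4]
eef_rot: [3.142, 0.0, 2.477]
wrist_force: [-0.8, -0.5, -4.6]
finger_gap: 60.1
finger_force: 39.9
```

arm_command --pt "0.4 1.7 2.4 0 0" --pt "0.4 3.5 4.9 0 0" --pt "0.4 5.2 7.3 0 0" --pt "0.4 5.2 7.3 0 0"

```text
clock: 12.22
eef_pos: [563.3, 261.6, 76.4]
eef_rot: [-3.142, -0.0, 2.477]
wrist_force: [-0.6, 0.1, -3.7]
finger_gap: 59.7
finger_force: 39.9
```

arm_command --pt "0.4 1.7 2.4 0 0" --pt "0.4 3.5 4.9 0 0" --pt "0.4 3.5 4.9 0 0"

```text
clock: 12.6
eef_pos: [563.6, 267.6, 76.4]
eef_rot: [3.142, -0.0, 2.477]
wrist_force: [0.2, -0.6, -4.1]
finger_gap: 59.8
finger_force: 39.9
```

arm_command --pt "0.4 1.7 2.4 0 0" --pt "0.4 3.5 4.9 0 0" --pt "0.4 3.5 4.9 0 0"

```text
clock: 12.98
eef_pos: [563.7, 273.1, 76.4]
eef_rot: [-3.14, -0.0, 2.476]
wrist_force: [-2.9, -3.8, -1.9]
finger_gap: 59.9
finger_force: 40.0
```

Contact comes only at hood y≈+2 with a +z component, which fits a paddle leaning towards the stub. So hood_a is already ON. I'll back out and go to hood_b.

arm_command --pt "0.4 -3.5 -5 0 0" --pt "0.4 -5 -7 0 0" --pt "0.4 5 -14 0 0" --pt "0.4 20 -24 0 0" --pt "0.4 40 -38 0 0" --pt "0.4 55 -48 0 0" --pt "0.4 55 -48 -50 0" --pt "0.4 55 -48 -110 0" --pt "0.4 55 -48 -110 0"

```text
clock: 14.1
eef_pos: [491.9, 270.5, 191.1]
eef_rot: [3.134, 0.004, 2.477]
wrist_force: [0.8, -0.6, -4.5]
finger_gap: 59.8
finger_force: 39.9
```

Run:
```python
from h import *
s=monitor.read_state();print(s["clock"],s["eef_pos"])
x,y,w=tcp(HB,-85,58,33);print(x,y,w);go(x,y,186,w)
```

```text
14.1 [491.85633526 270.51774745 191.13992169]
501.1452826015641 -185.71394871943954 3.6595513067479217
cmd dx -288.7 dy -353.4 dz 5.1 turn -67.8 F [ 0.81 -0.55 -4.5 ] q [ 0.44  0.35  1.54  0.    1.25 -0.47]
```

arm_command --pt "0.4 -289 -353 3 -68" --pt "0.4 -289 -353 3 -68" --pt "0.4 -289 -353 3 -68" --pt "0.4 -289 -353 3 -68" --pt "0.4 -289 -353 3 -68" --pt "0.4 -289 -353 3 -68" --pt "0.4 -289 -353 3 -68" --pt "0.4 -289 -353 3 -68" --pt "0.4 -289 -353 3 -68" --pt "0.4 -289 -353 3 -68" --pt "0.4 -289 -353 3 -68"

```text
clock: 15.48
eef_pos: [500.4, -185.2, 183.0]
eef_rot: [3.141, -0.0, -2.618]
wrist_force: [-0.5, -0.5, -4.1]
finger_gap: 60.0
finger_force: 39.9
```

Run:
```python
from h import *
s=monitor.read_state();print(s["clock"],s["eef_pos"],s["eef_rot"])
for t in ((-85,58),(-50,58),(-38,58),(-38,8)):
    x,y,w=tcp(HB,*t,33);go(x,y,77,w)
c=imaging.camera("top");cv2.imwrite("pics/t4.png",cv2.resize(c["img"][120:300,240:500][:,:,::-1],(780,540)))
```

```text
15.475 [ 500.41070866 -185.23577887  183.04591678] [ 3.14099057e+00 -3.07964191e-04 -2.61841665e+00]
cmd dx -0.4 dy -0.8 dz 106.0 turn 0.3 F [-0.53 -0.47 -4.07] q [-0.42  0.3   1.62  0.    1.22 -2.52]
cmd dx -29.7 dy -20.0 dz 106.0 turn 0.3 F [-0.53 -0.47 -4.07] q [-0.42  0.3   1.62  0.    1.22 -2.52]
cmd dx -39.7 dy -26.6 dz 106.0 turn 0.3 F [-0.53 -0.47 -4.07] q [-0.42  0.3   1.62  0.    1.22 -2.52]
cmd dx -12.2 dy -68.4 dz 106.0 turn 0.3 F [-0.53 -0.47 -4.07] q [-0.42  0.3   1.62  0.    1.22 -2.52]
```

View pics/t4.png

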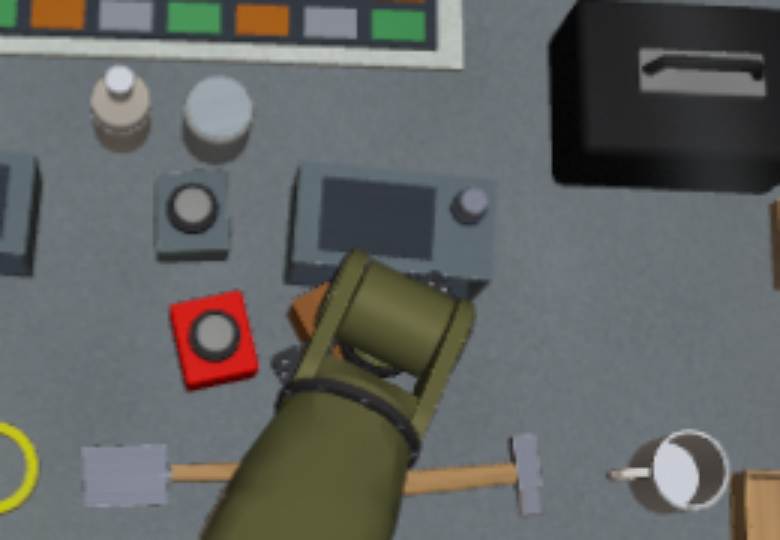

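Run:
```python
from h import *
for t in ((-85,53),(-50,53),(-38,53),(-38,8)):
    x,y,w=tcp(HB,*t,28);print(x,y,end=' ');go(x,y,77,w)
```

```text
499.99605209239877 -183.30156569845005 cmd dx -0.5 dy 2.0 dz 106.3 turn 5.3 F [-0.3   0.4  -4.67] q [-0.42  0.3   1.62  0.    1.22 -2.52]
534.9371985937717 -185.33042773653878 cmd dx -29.8 dy -17.2 dz 106.3 turn 5.3 F [-0.3   0.4  -4.67] q [-0.42  0.3   1.62  0.    1.22 -2.52]
546.9170202513851 -186.0260375781692 cmd dx -39.8 dy -23.8 dz 106.3 turn 5.3 F [-0.3   0.4  -4.67] q [-0.42  0.3   1.62  0.    1.22 -2.52]
544.308483345271 -230.95036879422005 cmd dx -15.1 dy -61.4 dz 106.3 turn 5.3 F [-0.3   0.4  -4.67] q [-0.42  0.3   1.62  0.    1.22 -2.52]
```

arm_command --pt "0.4 0 2 0 5.3" --pt "0.4 0 2 30 5.3" --pt "0.4 0 2 70 5.3" --pt "0.4 0 2 100 5.3" --pt "0.4 0 2 106 5.3" --pt "0.4 -10 -4 106 5.3" --pt "0.4 -20 -10.5 106 5.3" --pt "0.4 -26 -14.5 106 5.3" --pt "0.4 -30 -17 106 5.3" --pt "0.4 -30 -17 106 5.3"

```text
clock: 16.77
eef_pos: [535.1, -186.3, 77.5]
eef_rot: [3.142, 0.0, -2.712]
wrist_force: [1.1, -0.1, -2.7]
finger_gap: 59.8
finger_force: 39.9
```

Run:
```python
from h import *
print(monitor.read_state()["eef_pos"])
for t in ((-50,53),(-38,53),(-38,8)):
    x,y,w=tcp(HB,*t,28);go(x,y,77,w)
```

```text
[ 535.14822837 -186.32966859   77.46614281]
cmd dx -0.2 dy 1.0 dz 0.5 turn -0.1 F [ 1.07 -0.07 -2.68] q [-0.4   0.5   1.61  0.    1.03 -2.4 ]
cmd dx -10.8 dy -4.6 dz 0.5 turn -0.1 F [ 1.07 -0.07 -2.68] q [-0.4   0.5   1.61  0.    1.03 -2.4 ]
cmd dx 10.2 dy -44.4 dz 0.5 turn -0.1 F [ 1.07 -0.07 -2.68] q [-0.4   0.5   1.61  0.    1.03 -2.4 ]
```

arm_command --pt "0.4 -1.8 -0.5 0 0" --pt "0.4 -3.6 -1.4 0 0" --pt "0.4 -5.4 -2.3 0 0" --pt "0.4 -5.4 -2.3 0 0"

```text
clock: 17.27
eef_pos: [540.9, -186.2, 77.5]
eef_rot: [-3.142, 0.0, -2.712]
wrist_force: [-0.0, 0.0, -3.6]
finger_gap: 59.9
finger_force: 39.9
```

arm_command --pt "0.4 -1.8 -0.9 0 0" --pt "0.4 -3.6 -1.8 0 0" --pt "0.4 -5.4 -2.7 0 0" --pt "0.4 -5.4 -2.7 0 0"

```text
clock: 17.77
eef_pos: [547.0, -186.4, 77.4]
eef_rot: [-3.142, 0.0, -2.712]
wrist_force: [0.2, 0.4, -3.9]
finger_gap: 59.9
finger_force: 39.9
```

arm_command --pt "0.4 1 -2 0 0" --pt "0.4 -0.8 -2.9 0 0" --pt "0.4 -2 -3.5 0 0" --pt "0.4 -2 -3.5 0 0"

```text
clock: 18.27
eef_pos: [550.2, -188.7, 77.4]
eef_rot: [3.142, -0.0, -2.712]
wrist_force: [0.1, -0.1, -4.3]
finger_gap: 59.8
finger_force: 39.9
```

arm_command --pt "0.4 1.2 -2.2 0 0" --pt "0.4 2.3 -4.4 0 0" --pt "0.4 3.5 -6.6 0 0" --pt "0.4 3.5 -6.6 0 0"

```text
clock: 18.77
eef_pos: [549.7, -196.4, 77.4]
eef_rot: [3.142, -0.0, -2.713]
wrist_force: [0.2, -0.1, -3.7]
finger_gap: 59.8
finger_force: 39.9
```

arm_command --pt "0.4 1.2 -2.2 0 0" --pt "0.4 2.3 -4.4 0 0" --pt "0.4 3.5 -6.6 0 0" --pt "0.4 3.5 -6.6 0 0"

```text
clock: 19.27
eef_pos: [549.2, -203.9, 77.5]
eef_rot: [-3.142, 0.0, -2.713]
wrist_force: [-0.1, 0.2, -4.4]
finger_gap: 60.0
finger_force: 39.9
```

arm_command --pt "0.4 1.2 -2.2 0 0" --pt "0.4 2.3 -4.4 0 0" --pt "0.4 3.5 -6.6 0 0" --pt "0.4 3.5 -6.6 0 0"

```text
clock: 19.77
eef_pos: [548.8, -211.3, 77.4]
eef_rot: [-3.142, -0.0, -2.713]
wrist_force: [-0.3, -0.5, -3.5]
finger_gap: 59.6
finger_force: 39.9
```

arm_command --pt "0.4 1.2 -2.2 0 0" --pt "0.4 2.3 -4.4 0 0" --pt "0.4 3.5 -6.6 0 0" --pt "0.4 3.5 -6.6 0 0"

```text
clock: 20.27
eef_pos: [548.4, -218.8, 77.4]
eef_rot: [-3.142, -0.0, -2.713]
wrist_force: [-1.0, -0.2, -4.2]
finger_gap: 59.8
finger_force: 39.9
```

arm_command --pt "0.4 1.2 -2.2 0 0" --pt "0.4 2.3 -4.4 0 0" --pt "0.4 2.3 -4.4 0 0"

```text
clock: 20.65
eef_pos: [548.1, -223.8, 77.5]
eef_rot: [-3.142, 0.0, -2.713]
wrist_force: [0.5, -0.6, -4.2]
finger_gap: 60.0
finger_force: 39.9
```

arm_command --pt "0.4 1.2 -2.2 0 0" --pt "0.4 2.3 -4.4 0 0" --pt "0.4 2.3 -4.4 0 0"

```text
clock: 21.02
eef_pos: [547.9, -228.7, 77.4]
eef_rot: [3.142, 0.0, -2.713]
wrist_force: [-1.0, -0.1, -3.9]
finger_gap: 59.8
finger_force: 39.9
```

arm_command --pt "0.4 1 -1.8 0 0" --pt "0.4 1.9 -3.5 0 0" --pt "0.4 1.9 -3.5 0 0"

```text
clock: 21.4
eef_pos: [547.6, -232.6, 77.4]
eef_rot: [-3.142, 0.0, -2.713]
wrist_force: [0.2, -1.1, -4.6]
finger_gap: 60.0
finger_force: 39.9
```

arm_command --pt "0.4 0.5 -0.9 0 0" --pt "0.4 1 -1.8 0 0" --pt "0.4 1 -1.8 0 0"

```text
clock: 21.78
eef_pos: [547.4, -234.6, 77.4]
eef_rot: [3.142, 0.0, -2.712]
wrist_force: [-0.1, 0.7, -4.8]
finger_gap: 59.6
finger_force: 39.9
```

arm_command --pt "0.4 0.5 -0.9 0 0" --pt "0.4 1 -1.8 0 0" --pt "0.4 1 -1.8 0 0"

```text
clock: 22.15
eef_pos: [547.3, -236.0, 77.4]
eef_rot: [3.14, 0.0, -2.712]
wrist_force: [-0.8, 5.2, -2.5]
finger_gap: 59.8
finger_force: 39.8
```

Hood_b gives the same signature: nothing along the OFF side, first contact just past centre with an upward component. It is ON too. Next I back out and set the block down between the hood mouths.

arm_command --pt "0.4 -1.5 3 0 0" --pt "0.4 -3 5.5 0 0" --pt "0.4 5 10 0 0" --pt "0.4 20 18 0 0" --pt "0.4 45 31 0 0" --pt "0.4 45 31 -40 0" --pt "0.4 45 31 -100 0" --pt "0.4 45 31 -110 0" --pt "0.4 45 31 -110 0"

```text
clock: 23.28
eef_pos: [493.1, -227.1, 187.2]
eef_rot: [-3.141, 0.0, -2.713]
wrist_force: [-0.2, 0.4, -4.2]
finger_gap: 60.0
finger_force: 39.9
```

```bash
python3 -c "
from h import *
print(monitor.read_state()['eef_pos']);go(475,75,187,np.pi);go(475,75,47,np.pi)"
```

```text
[ 493.06817154 -227.10886769  187.15100231]
cmd dx -109.2 dy 282.2 dz 0.2 turn 24.6 F [-0.19  0.42 -4.17] q [-0.5   0.32  1.59 -0.    1.24 -2.5 ]
cmd dx -109.2 dy 282.2 dz 140.2 turn 24.6 F [-0.19  0.42 -4.17] q [-0.5   0.32  1.59 -0.    1.24 -2.5 ]
```

arm_command --pt "0.4 -22 56 0 5" --pt "0.4 -44 113 0 12" --pt "0.4 -66 169 0 24.6" --pt "0.4 -88 226 0 24.6" --pt "0.4 -109 282 0 24.6" --pt "0.4 -109 282 0 24.6" --pt "0.4 -109 282 0 24.6" --pt "0.4 -109 282 40 24.6" --pt "0.4 -109 282 90 24.6" --pt "0.4 -109 282 120 24.6" --pt "0.4 -109 282 132 24.6" --pt "0.4 -109 282 138 24.6" --pt "0.4 -109 282 141 24.6" --pt "0.4 -109 282 141.5 24.6" --pt "0.4 -109 282 141.5 24.6"

```text
clock: 25.15
eef_pos: [475.5, 74.7, 46.5]
eef_rot: [3.142, 0.001, 3.142]
wrist_force: [0.1, -0.2, -4.7]
finger_gap: 59.7
finger_force: 39.9
```

arm_command --pt "0.4 0 0 1 0" --pt "0.4 0 0 1.5 0" --pt "0.4 0 0 1.5 0" --pt "0.8 0 0 1.5 0" --pt "0.85 0 0 1.5 0" --pt "0.85 0 0 1.5 0" --pt "0.85 0 0 1.5 0" --pt "0.85 0 0 -10 0" --pt "0.85 0 0 -50 0" --pt "0.85 0 0 -110 0" --pt "0.85 0 0 -150 0" --pt "0.0 0 0 -150 0" --pt "0.0 0 0 -150 0"

```text
clock: 26.78
eef_pos: [474.9, 74.6, 195.5]
eef_rot: [-3.142, -0.001, 3.141]
wrist_force: [0.3, 0.2, -0.5]
finger_gap: 63.5
finger_force: 0.0
```

Run:
```python
from h import *
s=monitor.read_state();print(s["clock"],s["eef_pos"],s["finger_gap"])
go(684,-22,196,np.pi)
c=imaging.camera("top");cv2.imwrite("pics/t5.png",cv2.resize(c["img"][120:300,140:420][:,:,::-1],(784,504)))
```

```text
26.775 [474.8612296   74.63101591 195.52652932] 63.48683981163122
cmd dx -209.2 dy -96.6 dz -0.5 turn -0.0 F [ 0.34  0.19 -0.53] q [ 0.08  0.17  1.75  0.    1.22 -1.49]
```

View pics/t5.png

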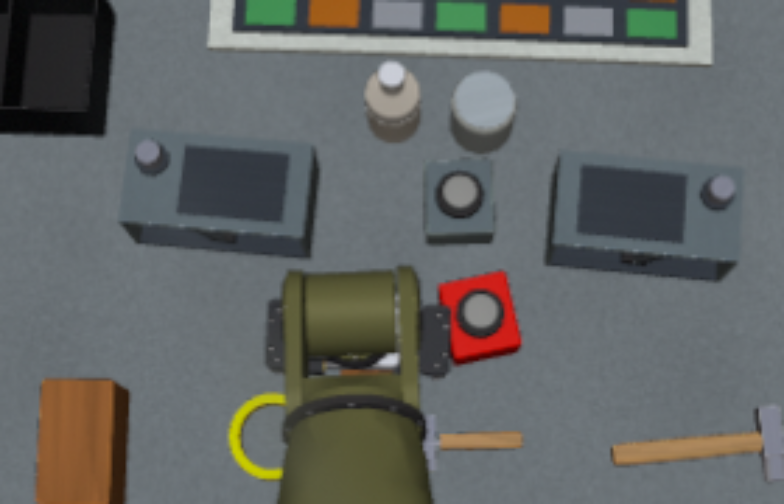

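arm_command --pt "0 -55 -25 0 0" --pt "0 -110 -50 0 0" --pt "0 -165 -75 0 0" --pt "0 -209 -97 0 0" --pt "0 -209 -97 0 0" --pt "0 -209 -97 0 0" --pt "0 -209 -97 30 0" --pt "0 -209 -97 60 0" --pt "0 -209 -97 70 0" --pt "0 -209 -97 74 0" --pt "0 -209 -97 78 0" --pt "0 -209 -97 78 0"

```text
clock: 28.32
eef_pos: [684.3, -22.3, 118.5]
eef_rot: [-3.142, 0.001, 3.141]
wrist_force: [0.5, -0.4, -0.3]
finger_gap: 0.8
finger_force: 0.0
```

Tips are at z≈99.5, with no contact yet. I'll feel downward.

arm_command --pt "0 0 0 2 0" --pt "0 0 0 4 0" --pt "0 0 0 6 0" --pt "0 0 0 8 0" --pt "0 0 0 8 0"

```text
clock: 28.95
eef_pos: [684.1, -22.3, 109.7]
eef_rot: [3.142, -0.0, 3.141]
wrist_force: [1.0, -0.1, 0.7]
finger_gap: 0.3
finger_force: 0.0
```

arm_command --pt "0 0 0 2 0" --pt "0 0 0 4 0" --pt "0 0 0 6 0" --pt "0 0 0 6 0"

```text
clock: 29.45
eef_pos: [684.1, -22.3, 103.7]
eef_rot: [3.142, -0.0, 3.141]
wrist_force: [0.1, 0.4, -0.3]
finger_gap: 0.6
finger_force: 0.0
```

arm_command --pt "0 0 0 2 0" --pt "0 0 0 4 0" --pt "0 0 0 4 0"

```text
clock: 29.82
eef_pos: [684.3, -22.4, 100.1]
eef_rot: [-3.142, 0.0, 3.141]
wrist_force: [0.1, -0.3, 3.0]
finger_gap: 0.7
finger_force: 1.4
```

arm_command --pt "0 0 0 2 0" --pt "0 0 0 4 0" --pt "0 0 0 6 0" --pt "0 0 0 7 0" --pt "0 0 0 7 0"

```text
clock: 30.45
eef_pos: [684.5, -22.4, 95.0]
eef_rot: [-3.141, 0.001, 3.141]
wrist_force: [-8.2, -0.6, 19.4]
finger_gap: 0.2
finger_force: 9.5
```

arm_command --pt "0 0 0 1 0" --pt "0 0 0 2 0" --pt "0 0 0 2 0"

```text
clock: 30.82
eef_pos: [684.7, -22.4, 94.7]
eef_rot: [-3.141, 0.002, 3.142]
wrist_force: [-15.3, 1.1, 32.5]
finger_gap: 0.3
finger_force: 15.9
```

Run:
```python
from h import *
c=imaging.camera("scene"); print(proj(c,[[684,-22,82],[684,-22,74]]))
u,v=proj(c,[[684,-22,80]])[0].astype(int)
cv2.imwrite("pics/p1.png",cv2.resize(c["img"][v-45:v+45,u-60:u+60][:,:,::-1],(800,600),interpolation=cv2.INTER_CUBIC))
```

```text
[[273.4175032  229.49166655]
 [273.37744914 231.16607253]]
```

View pics/p1.png

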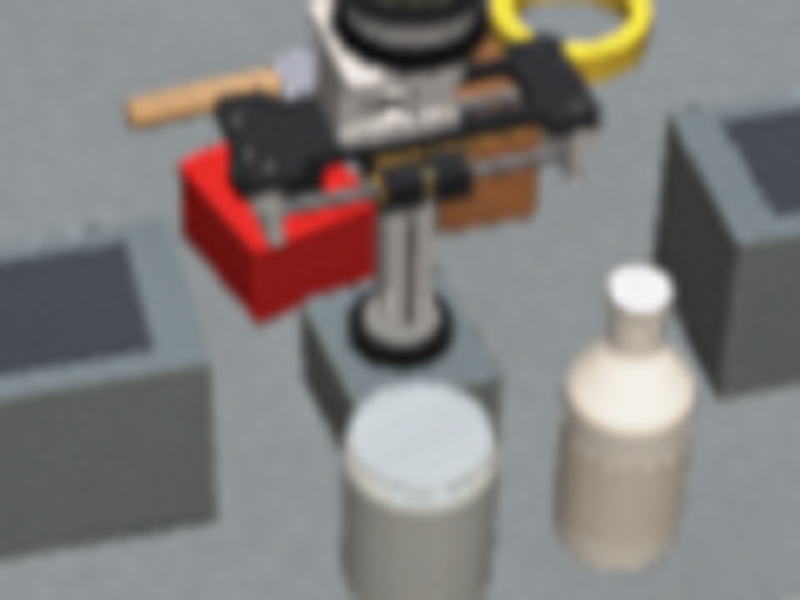

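The fingers stand centred on the grey button, which is pressed down into its ring at (403,330) against a hard stop. The block stands upright behind. Releasing now.

arm_command --pt "0 0 0 -5 0" --pt "0 0 0 -15 0" --pt "0 0 0 -50 0" --pt "0 0 0 -100 0" --pt "0 60 0 -120 0" --pt "0 120 -60 -120 0" --pt "0 160 -120 -120 0" --pt "0 160 -180 -120 0" --pt "0 160 -240 -120 0" --pt "0 160 -240 -120 0" --pt "0 160 -240 -120 0"

```text
clock: 32.25
eef_pos: [523.9, -263.0, 210.4]
eef_rot: [3.141, -0.001, 3.14]
wrist_force: [-0.3, 0.5, 1.2]
finger_gap: 0.4
finger_force: 0.0
```

Run:
```python
from h import *
s=monitor.read_state();print(s["clock"],s["eef_pos"],s["wrist_force"])
c=imaging.camera("top");cv2.imwrite("pics/t6.png",cv2.resize(c["img"][:,:,::-1],(800,600)))
```

```text
32.25 [ 523.92166942 -262.95769887  210.4398343 ] [-0.27419494  0.51765789  1.22632328]
```

View pics/t6.png

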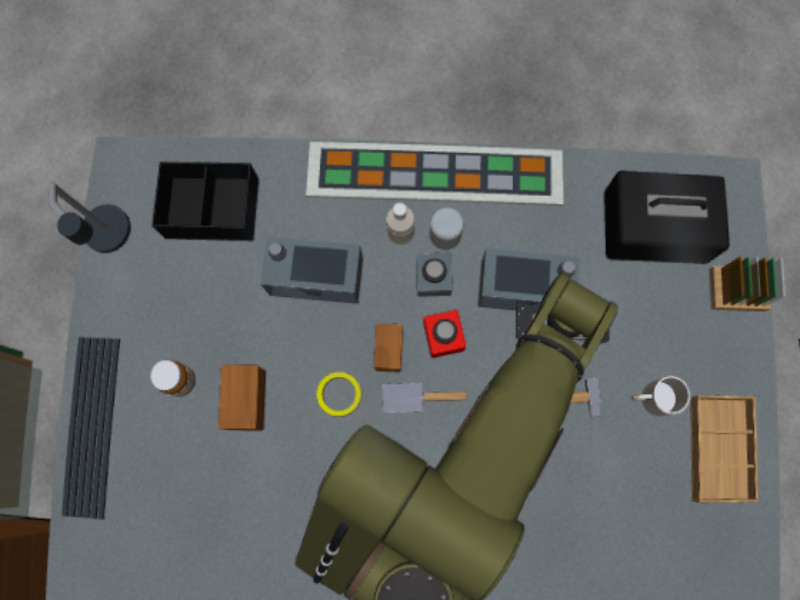

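The block at (389,346) is upright and clear of both mouths, and the bystanders are where they were.

```bash
python3 -c "
from cell import job
print(job.sign_off())"
```

```text
the job is handed in; nothing more can be done
None
```

The job is handed in, with no verdict returned: by feel both toggles were already on, so I threw neither, set the block upright clear of hood_a's mouth, then pressed the start button to its stop and released it; in the process the held block bumped hood_a's side wall once, at about 20 N.

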